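# Load the spice carousel and bring the jar to the front

## Task

Set the loose slim spice jar down upright in the empty cell of the spice carousel and let go of it; then turn the carousel until that jar stands in line with the pointer tongue on the carousel's fixed foot. Finish while still gripping the handle bar on top, holding the turntable still with the jar at the pointer: do not let go at the end. Do not drop the jar, keep the other three items standing in their cells, and leave the things around the carousel where they are.

Things in the scene. Friction and masses are not known exactly. Their poses are not given: they have to be found in the camera images.
- spice_jar_mid (a point): Centre (half-way up) of the slim round spice jar with a screw lid, 46 mm in diameter and 105 mm tall, about 0.11 kg, standing loose on the worktop to the left of the carousel. z is up along the jar; its yaw does not matter.
- empty_cell (a point): Floor centre of the one empty cell of the turntable, 75 mm from the turning axis and 26 mm above the worktop; it turns with the tray. Its -x axis points from the axis out through the cell; z up. Dividers beside it: 5 mm thick, 45 mm high above the floor; outer rim 18 mm high. A jar at the cell's centre has about 28 mm of play to each divider; its centre is then 52.5 mm above this point.
- turntable (a joint): Angle (rad) turned by the turntable, a round wooden tray 250 mm across, parted by two crossed dividers into four quarter-round cells. Grows anticlockwise seen from above; 0 at the start of every episode, wherever the cells then face (see empty_cell for that). Turns without end both ways, friction about 0.08 N m, stays where it is left.
- handle: Wooden handle bar on a post at the middle of the turntable, turning with it: 74 mm long (its x), 18 mm wide (its y, the way to grip it), 26 mm high; origin at its centre on the turning axis, 122 mm above the worktop. The bar lies along one divider, at 45 degrees to the cells' centre lines. The post under it is 18 mm thick.
- foot: Fixed dark metal foot under the turntable; origin on the worktop at the turning axis. A flat pointer tongue, 24 mm wide and 6 mm high, sticks out along the foot's -x axis, roughly towards the robot, to 180 mm from the axis (55 mm beyond the tray). The jar is at the front when it lies in this direction from the axis.
- salt_shaker: Salt shaker, 44 mm across and 90 mm tall, loose in the cell opposite the empty one; origin at the centre of its underside. To be left in its cell.
- honey_jar: Wide squat jar, 68 mm across and 84 mm tall, loose in a cell next to the empty one; origin at the centre of its underside. To be left in its cell.
- small_tin: Tin, 75 mm across and 58 mm tall, loose in the other cell next to the empty one; origin at the centre of its underside. To be left in its cell.
- garlic: Garlic bulb, 56 mm, loose on the worktop; origin under its centre. A bystander.
- lemon: Lemon, 83 x 58 x 58 mm, loose on the worktop; origin under its centre. A bystander.
- tuna_tin: Flat tin, 86 mm across and 40 mm tall, loose on the worktop; origin under its centre. A bystander.
Mind the look-alikes: they are no part of the job. Leave any red look-alike of the small_tin alone.

How it is judged:
By the outcome, as a careful person would: the job done as asked, in the order asked, and still so for the second after the job is handed in, while the arm keeps its last pose, push and grip.
It also fails if it takes over 67 s, if anything falls off the work surface, if the arm or the gripper's body presses on something with over 40 N, if the wrist force passes 120 N, or if a joint passes its speed limit or range.

## Robot

A 6-joint arm with a two-finger parallel gripper is mounted at the origin on a cart in front of the work surface, level with it; the furniture and walls round the work are solid. World frame = base frame: x ahead of the robot, y to its left, z up, the work surface at z = 0. Lengths are in m, angles in rad, forces in N, time in s.
With the tool pointing down it reaches from about 0.375 to 0.75 m from the base axis. Payload 9 kg.
Tool frame: the origin (TCP) lies at the centre of the arm's flange, where the gripper is bolted on; the fingertips stand 173 mm ahead of it and the grasp point (between the pads) lies 155 mm ahead of it; z points along the fingers, y is the line along which they close (so a half turn about z gives the same grasp; the last joint's range is limited). The gripper opens to 85 mm and grips with 20 to 120 N. Pads are 22 mm wide; open, the fingers measure 114 mm over their backs; the gripper's body (76 mm by 85 mm) begins 54 mm behind the grasp point. The pads swing forward as they close: fully open they stand 13 mm farther back than shut.
Start: joints at [1.101, 0.104, 0.097, 1.564, 0, 1.353], TCP at [0.149, 0.581, 0.405] pointing down, gripper open.
Joint ranges: [-2.99, 2.99], [-0.84, 1.86], [-1.1, 1.16], [-1.84, 2.11], [-1.51, 1.56], [-3.14, 3.14]. Speed limits (rad/s): [2.22, 2.22, 2.57, 3.14, 3.14, 3.14].

## Interface

Orientations are given as a unit quaternion [w, x, y, z].
In Python, from workcell import ctrl gives the robot as it stands. The module is installed in compiled form; this text tells all that it offers.
- The arm moves only by the shell command python3 -m inch 'ROWS' [OPENING] [FORCE]. ROWS is JSON, a list that holds one entry, the list of rows, each a list of 4 numbers: the shift along the tool's x, y, z in units of 0.25 m (1.0 is 0.25 m), then the turn about the tool's z in units of pi rad (1.0 is pi rad). In form: [[[dx, dy, dz, roll], ...]]. A call has exactly 10 rows; each row is the pose to reach, as a shift and turn from the pose commanded when the call began, along the tool's axes at that moment, turning the shorter way round; what a row does not reach only later rows make up. A row lasts 1/10 s, in which the tool goes at most 50 mm and 8.59 degrees, less where a joint would pass 70% of its speed; a pose out of reach is approached as far as the arm can. A call with a number of a shift or a turn outside -1 to 1 is refused whole. A call with a gripper value outside its range is refused whole. OPENING is the closure, from 0 (fully open) to 1 (shut), set as the call begins (- or left out, the last holds). The fingers move at their own pace and stop on an object; FORCE is the grip in N (left out, the last holds). Time passes only in rows, so rows that repeat a pose let the fingers close, or fill a call up. It gives the time, the measured TCP pose, the force, the opening and the grip force at its end, in the units of the state.
- ctrl.observe(): the state, without advancing time (a new reading comes with each control period).
- ctrl.get_image(name): name is "side" or "top" or "wrist"; returns a dict with "frame" (384x512x3 uint8, red, green, blue), "depth" (384x512 float32, m along the optical axis (not along the pixel's ray), 0 where there is no reading), "fx", "fy", "cx", "cy" (pixels), "k1" (the pictures are not rectified: a ray, as slopes to the right and down, at radius r is drawn at 1 + k1 r^2 times it, then the intrinsics apply), "rvec" (rotation vector, rad) and "tvec" (3), from world to camera coordinates, as OpenCV has them. Camera axes: x right, y down, z forward; pixel columns grow to the right and rows downward; lengths in m; the calibration is good to about 2 mm. A picture is of the moment at which its call begins.
- ctrl.close_job(): hands the job in; it is judged then, once.
The state is a dict: "time": time; "joint_positions": joint angles; "dq": joint speeds; "tau": joint torques, N m; "ee_pos": TCP position; "tcp_rot": TCP orientation; "ft_force": force on the tool from outside, world axes, zero at the start; "torque": the same for the moment, N m; "grip_width": opening from 0.0 (shut) to 1.0 (fully open); "gripper_force": force on a finger pad.
Only numpy, scipy, OpenCV 4.12 (cv2) and the standard library are available. Lean on these libraries where they do the work, as an engineer would, in place of code of your own. Each camera call takes 0.05 s, during which the arm holds its last target. There are 200 camera calls.

## Working session

There is one attempt and no reset: what is moved stays moved. The work goes in short steps, Python scripts to look and compute and a shell command to move; the robot and the scene stay as the last step left them, time stands still between calls to the robot, and variables do not carry over. Pictures are saved under pics/ and viewed, at most 10 in all, crops included, and the job is handed in when it is done.

```bash
mkdir -p pics
cat > h.py <<'E'
import numpy as np, cv2, pickle
from workcell import ctrl
def grab(n):
    d=ctrl.get_image(n); pickle.dump(d,open(n+'.pkl','wb')); return d
def load(n): return pickle.load(open(n+'.pkl','rb'))
def cam(d):
    R=cv2.Rodrigues(np.array(d['rvec'],float))[0]; t=np.array(d['tvec'],float).ravel()
    K=np.array([[d['fx'],0,d['cx']],[0,d['fy'],d['cy']],[0,0,1.]]); return R,t,K,np.array([d['k1'],0,0,0.])
def rays(d,uv):
    R,t,K,D=cam(d)
    n=cv2.undistortPoints(np.array(uv,float).reshape(-1,1,2),K,D).reshape(-1,2)
    return -R.T@t, np.c_[n,np.ones(len(n))]@R
def plane(d,uv,z):
    o,r=rays(d,uv); return o+r*((z-o[2])/r[:,2])[:,None]
def cloud(d):
    v,u=np.mgrid[:384,:512]; o,r=rays(d,np.c_[u.ravel(),v.ravel()])
    return (o+r*d['depth'].reshape(-1,1)).reshape(384,512,3)
def proj(d,P):
    R,t,K,D=cam(d); return cv2.projectPoints(np.array(P,float).reshape(-1,1,3),cv2.Rodrigues(R)[0],t,K,D)[0].reshape(-1,2)
E
python3 - <<'E'
from h import *
ims=[grab(n) for n in('top','side')]
for n,d in zip(('top','side'),ims):
    cv2.imwrite(f'pics/{n}0.png',cv2.resize(d['frame'][...,::-1],(768,576)))
    print(n,cam(d)[0].round(2).tolist(),(-cam(d)[0].T@cam(d)[1]).round(3),(d['depth']>0).mean())
s=ctrl.observe(); print(s)
E
```

```text
top [[0.02, -1.0, -0.0], [-0.99, -0.02, -0.11], [0.11, 0.01, -0.99]] [ 0.371 -0.042  1.462] 0.9960174560546875
side [[0.96, -0.28, -0.01], [-0.16, -0.52, -0.84], [0.23, 0.8, -0.55]] [ 0.254 -0.93   0.73 ] 0.995819091796875
{'time': 0.1, 'joint_positions': array([1.10127634e+00, 1.04609151e-01, 9.65496661e-02, 1.56388558e+00,
       3.30408025e-05, 1.35307985e+00]), 'dq': array([ 0.00212343, -0.00214356,  0.00174971,  0.00017954,  0.00036508,
        0.00150427]), 'tau': array([ 7.27977196e-03, -5.58196306e+01,  5.04728830e+01,  1.28039124e-02,
       -2.87779194e-04,  3.50526102e-05]), 'ee_pos': array([0.14944324, 0.58099417, 0.40401923]), 'tcp_rot': array([-2.09056499e-04,  1.25569392e-01,  9.92084673e-01, -5.35224643e-04]), 'ft_force': array([-0.51242526,  0.11711154,  0.35487719]), 'torque': array([ 0.04659302, -0.01134755,  0.05092927]), 'gripper_force': 0.0, 'grip_width': 1.000259936627418}
```

View pics/top0.png

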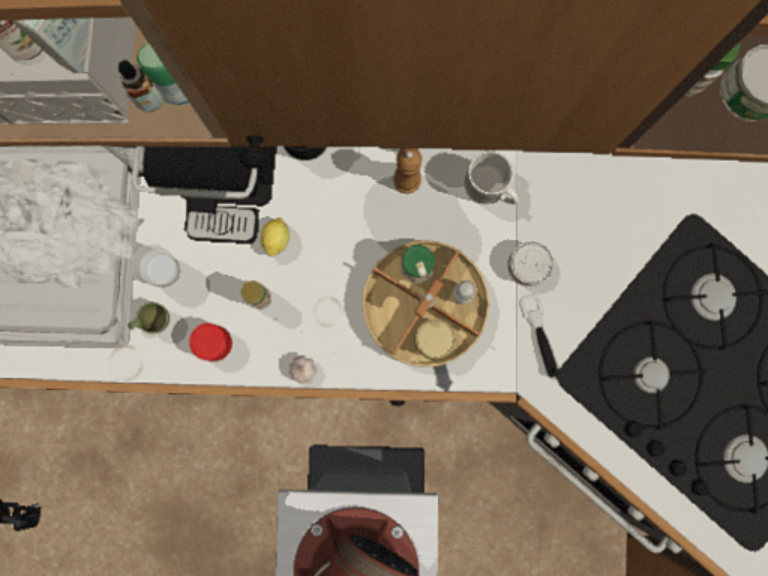

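View pics/side0.png

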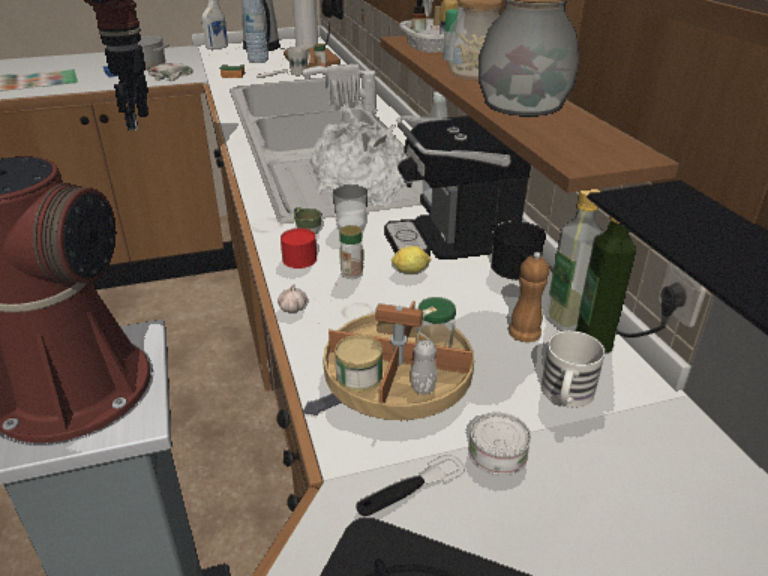

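The top view (768x576) shows the slim jar with its olive lid at (256,293), the carousel at about (428,300) with the empty cell on its left, and the tongue at (443,378). The side view has the jar at (351,252). Next I'll measure these.

Run:
```python
from h import *
d=load('top'); C=cloud(d); X,Y,Z=C[...,0],C[...,1],C[...,2]
hsv=cv2.cvtColor(d['frame'],cv2.COLOR_RGB2HSV)
for v,u in((195,171),(208,285),(195,222)): print('px',u,v,C[v,u].round(3),hsv[v,u])
# jar lid
j=plane(d,[[170.5,195]],.105)[0]; print('lid ray',j)
m=(abs(X-j[0])<.05)&(abs(Y-j[1])<.05)&(Z>.095)&(Z<.12)
print('jar lid pts',m.sum(),C[m].mean(0),C[m].min(0),C[m].max(0))
(c,r)=cv2.minEnclosingCircle(np.argwhere(m)[:,::-1].astype(np.float32)); print('circ',plane(d,[c],.105),r)
# handle
k=plane(d,[[285.5,199]],.135)[0]
m=(np.hypot(X-k[0],Y-k[1])<.08)&(Z>.12)&(Z<.15)
p=C[m][:,:2].astype(np.float32); rc=cv2.minAreaRect(p); print('handle',m.sum(),rc,np.median(C[m][:,2]),cv2.fitLine(p,2,0,.01,.01).ravel())
# tray rim
m=(np.hypot(X-k[0],Y-k[1])<.15)&(Z>.035)&(Z<.06)
p=C[m][:,:2].astype(np.float32); print('tray',m.sum(),cv2.minEnclosingCircle(p), np.percentile(Z[m],[50,90]))
# pointer
m=(np.hypot(X-k[0],Y-k[1])>.13)&(np.hypot(X-k[0],Y-k[1])<.2)&(X<k[0]-.08)&(hsv[...,2]<110)&(abs(Z)<.02)&(abs(Y-k[1])<.12)
q=np.argwhere(m)[:,::-1]; P=plane(d,q,.006); print('pointer',len(q),P.mean(0),P.min(0),P.max(0),cv2.minAreaRect(P[:,:2].astype(np.float32)))
# items above tray
for nm,(u,v) in dict(honey=(279,175),salt=(309,194),tin=(290,226),garlic=(201,246),red=(140,228),lemon=(183,158),coaster=(218,207),glass=(106,178)).items(): print(nm,C[v,u].round(3))
# side-view check of jar
s=load('side'); print(proj(s,[[j[0],j[1],.105],[j[0],j[1],0]])*1.5)
print('side handle proj',proj(s,[[k[0],k[1],.135]])*1.5)
```

```text
px 171 195 [0.532 0.196 0.105] [ 21 143 130]
px 285 208 [ 0.51  -0.131  0.027] [ 19 107 158]
px 222 195 [0.548 0.058 0.003] [ 26  18 213]
lid ray [0.53195001 0.19718418 0.105     ]
jar lid pts 200 [0.53322806 0.2034408  0.10422062] [0.51182212 0.18186804 0.0970374 ] [0.55533013 0.2250243  0.11237652]
circ [[0.53324509 0.20294165 0.105     ]] 7.905794143676758
handle 173 ((0.5267745852470398, -0.12447592616081238), (0.017867514863610268, 0.07327628880739212), 59.11146926879883) 0.13483609238397265 [ 0.8525401  -0.52266186  0.5261262  -0.12424099]
tray 639 ((0.5271458625793457, -0.12523585557937622), 0.12519121170043945) [0.04352558 0.05067034]
pointer 101 [ 0.37931909 -0.16422863  0.006     ] [ 0.33551647 -0.17997262  0.006     ] [ 0.40182025 -0.12981892  0.006     ] ((0.3657923638820648, -0.15885326266288757), (0.036047786474227905, 0.07575643807649612), 71.64605712890625)
honey [ 0.595 -0.108  0.11 ]
salt [ 0.543 -0.193  0.112]
tin [ 0.454 -0.143  0.079]
garlic [0.391 0.112 0.051]
red [0.439 0.292 0.053]
lemon [0.649 0.174 0.054]
coaster [ 0.511  0.07  -0.   ]
glass [0.585 0.402 0.053]
[[350.50649512 232.07356413]
 [351.87808065 276.3605682 ]]
side handle proj [[397.31489472 308.89830374]]
```

```bash
python3 -m inch '[[[-0.05,-0.03,0,0.02],[-0.15,-0.087,0,0.05],[-0.27,-0.157,0,0.09],[-0.4,-0.232,0,0.13],[-0.53,-0.308,0,0.17],[-0.66,-0.383,0,0.21],[-0.78,-0.453,0,0.25],[-0.87,-0.505,0,0.29],[-0.92,-0.534,0,0.325],[-0.932,-0.541,0,0.345]]]' 0
cat > go.py <<'E'
import sys
from h import *
from scipy.spatial.transform import Rotation as Ro
# usage: go.py x y z yawdeg(tool y, mod 180) -> units
x,y,z,yaw=map(float,sys.argv[1:5]); s=ctrl.observe(); q=s['tcp_rot']
R=Ro.from_quat([q[1],q[2],q[3],q[0]]).as_matrix()
d=R.T@(np.array([x,y,z])-s['ee_pos'])/.25; cur=np.degrees(np.arctan2(R[1,1],R[0,1]))
r=-((yaw-cur+90)%180-90)/180
print('pos',s['ee_pos'].round(4),'yaw',cur.round(2),'tilt',R[:,2].round(3),'j6',s['joint_positions'][5].round(3),'t',s['time'],'-> move',d.round(4),'roll',round(r,4))
E
python3 go.py .533 .203 .404 13.5
python3 - <<'E'
from h import *
d=load('top'); f=d['frame']; a=np.array([.5267,-.1246])
hsv=cv2.cvtColor(f,cv2.COLOR_RGB2HSV)
for thr in (60,80,100):
    v,u=np.mgrid[235:265,275:310]; q=np.c_[u.ravel(),v.ravel()]
    P=plane(d,q,.006)[:,:2]-a; rr=np.hypot(*P.T); an=np.degrees(np.arctan2(P[:,1],P[:,0]))%360
    m=(hsv[q[:,1],q[:,0],2]<thr)&(rr>.14)&(rr<.18)
    print(thr,m.sum(),an[m].mean(),an[m].min(),an[m].max())
g=f[225:270,270:320]; cv2.imwrite('pics/ptr.png',cv2.resize(g[...,::-1],None,fx=12,fy=12,interpolation=0))
E
```

```text
time: 1.1
ee_pos: [0.3426, 0.3908, 0.4043]
tcp_rot: [0.0, 0.622, 0.783, -0.0]
ft_force: [0.5, 1.1, 0.7]
grip_width: 1.0
gripper_force: 0.0
pos [0.3426 0.3908 0.4043] yaw 13.11 tilt [-0. -0. -1.] j6 1.941 t 1.1 -> move [-0.9044  0.5714  0.0013] roll -0.0022<stdin>:8: RuntimeWarning: Mean of empty slice.
  ret = ret.dtype.type(ret / rcount)
Traceback (most recent call last):
ValueError: zero-size array to reduction operation minimum which has no identity
```

```bash
python3 -m inch '[[[-0.05,0.03,0,0],[-0.15,0.095,0,0],[-0.27,0.17,0,0],[-0.4,0.252,0,0],[-0.53,0.334,0,0],[-0.66,0.416,0,0],[-0.78,0.492,0,0],[-0.86,0.543,0,0],[-0.895,0.565,0,0],[-0.904,0.571,0,0]]]'
python3 go.py .533 .203 .235 13.5
python3 - <<'E'
from h import *
d=load('top'); f=d['frame']; a=np.array([.5267,-.1246])
hsv=cv2.cvtColor(f,cv2.COLOR_RGB2HSV)
v,u=np.mgrid[230:268,275:315]; q=np.c_[u.ravel(),v.ravel()]
P=plane(d,q,.006)[:,:2]-a; rr=np.hypot(*P.T); an=np.degrees(np.arctan2(P[:,1],P[:,0]))%360
for thr in (80,100,120):
    for lo,hi in((.135,.15),(.15,.165),(.165,.18),(.18,.195)):
        m=(hsv[q[:,1],q[:,0],2]<thr)&(rr>lo)&(rr<hi)&(abs(an-193)<25)
        if m.sum(): print(thr,lo,m.sum(),an[m].mean().round(2),an[m].min().round(1),an[m].max().round(1))
g=f[225:270,270:320]; cv2.imwrite('pics/ptr.png',cv2.resize(g[...,::-1],None,fx=12,fy=12,interpolation=0))
E
```

```text
time: 2.1
ee_pos: [0.5334, 0.2047, 0.4043]
tcp_rot: [-0.0, 0.619, 0.785, -0.0]
ft_force: [0.2, -0.2, 0.4]
grip_width: 0.997
gripper_force: 0.0
pos [0.5334 0.2047 0.4043] yaw 13.47 tilt [-0.001 -0.    -1.   ] j6 1.473 t 2.1 -> move [-0.0065 -0.0027  0.6774] roll -0.0001
80 0.135 6 195.63 191.8 199.4
100 0.135 35 195.42 190.6 199.8
100 0.15 36 195.42 191.3 200.1
100 0.165 13 195.7 193.1 198.4
120 0.135 39 195.19 190.4 199.8
120 0.15 41 195.47 190.2 200.1
120 0.165 19 195.64 192.9 198.4
120 0.18 9 184.63 180.7 188.7
```

View pics/ptr.png

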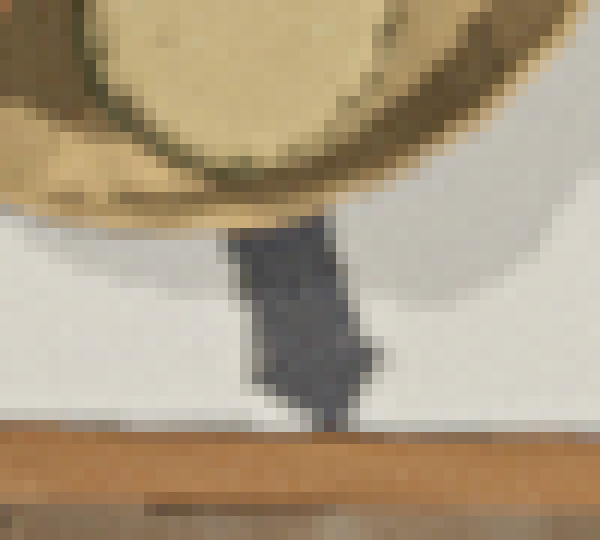

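The crop shows the dark tongue clearly, from (280,230) to its tip at (330,425). That gives a direction of about 195.5° from the axis. Now I'll go down onto the jar.

```bash
python3 -m inch '[[[0,0,0.04,0],[-0.003,-0.001,0.12,0],[-0.006,-0.003,0.21,0],[-0.006,-0.003,0.31,0],[-0.006,-0.003,0.41,0],[-0.006,-0.003,0.5,0],[-0.006,-0.003,0.58,0],[-0.006,-0.003,0.64,0],[-0.006,-0.003,0.67,0],[-0.006,-0.003,0.677,0]]]'
python3 -m inch '[[[0,0,0,0],[0,0,0,0],[0,0,0,0],[0,0,0,0],[0,0,0,0],[0,0,0,0],[0,0,0,0],[0,0,0,0],[0,0,0,0],[0,0,0,0]]]' 1 35
python3 -m inch '[[[0,0,-0.02,0],[0,0,-0.06,0],[0,0,-0.12,0],[0,0,-0.19,0],[0,0,-0.26,0],[0,0,-0.32,0],[0,0,-0.37,0],[0,0,-0.4,0],[0,0,-0.415,0],[0,0,-0.42,0]]]'
python3 go.py .5095 -.052 .36 13.5
python3 - <<'E'
from h import *
d=grab('side'); j=proj(d,[[.533,.203,.13]])[0].astype(int); print(j)
g=d['frame'][j[1]-90:j[1]+110,max(j[0]-120,0):j[0]+120]; cv2.imwrite('pics/held.png',cv2.resize(g[...,::-1],None,fx=2.5,fy=2.5))
E
```

```text
time: 3.1
ee_pos: [0.532, 0.2043, 0.2347]
tcp_rot: [-0.0, 0.619, 0.785, -0.0]
ft_force: [-0.3, -0.6, 0.4]
grip_width: 0.996
gripper_force: 0.0
time: 4.1
ee_pos: [0.533, 0.204, 0.2365]
tcp_rot: [0.001, 0.619, 0.785, 0.001]
ft_force: [0.3, 0.2, 6.4]
grip_width: 0.515
gripper_force: 35.5
time: 5.1
ee_pos: [0.5325, 0.2039, 0.3405]
tcp_rot: [-0.0, 0.619, 0.785, -0.0]
ft_force: [-0.5, 0.2, -1.6]
grip_width: 0.517
gripper_force: 35.8
pos [0.5325 0.2039 0.3405] yaw 13.47 tilt [-0.  0. -1.] j6 1.472 t 5.1 -> move [-0.974  -0.3281 -0.0781] roll -0.0002
[233 146]
```

View pics/held.png

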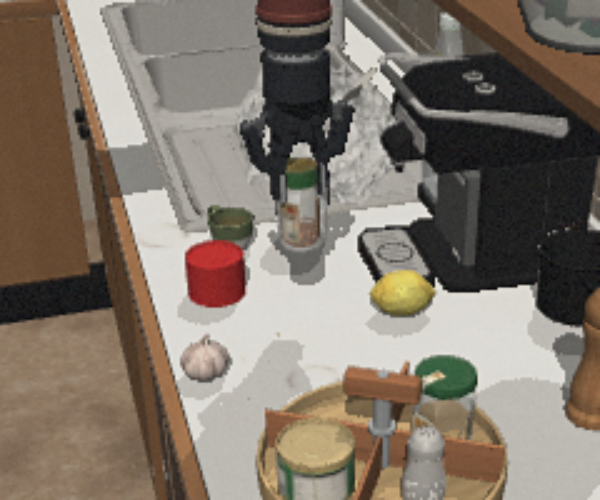

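The jar is held upright at crop (302,205), clear of the worktop. Next I'll carry it over the cell.

```bash
python3 -m inch '[[[-0.05,-0.017,-0.02,0],[-0.15,-0.051,-0.02,0],[-0.28,-0.094,-0.02,0],[-0.42,-0.141,-0.02,0],[-0.56,-0.189,-0.02,0],[-0.7,-0.236,-0.02,0],[-0.82,-0.276,-0.02,0],[-0.91,-0.307,-0.02,0],[-0.96,-0.323,-0.02,0],[-0.974,-0.328,-0.02,0]]]'
python3 go.py .5095 -.052 .264 13.5
python3 - <<'E'
from h import *
d=grab('side'); j=proj(d,[[.527,-.1,.1]])[0].astype(int)
g=d['frame'][j[1]-110:j[1]+90,j[0]-120:j[0]+120]; cv2.imwrite('pics/over.png',cv2.resize(g[...,::-1],None,fx=2.5,fy=2.5))
E
```

```text
time: 6.15
ee_pos: [0.5092, -0.0533, 0.3453]
tcp_rot: [-0.0, 0.62, 0.785, -0.0]
ft_force: [-1.0, 0.2, -1.4]
grip_width: 0.516
gripper_force: 35.9
pos [ 0.5092 -0.0533  0.3453] yaw 13.36 tilt [-0.  0. -1.] j6 0.977 t 6.15 -> move [0.0047 0.0024 0.3251] roll -0.0008
```

View pics/over.png

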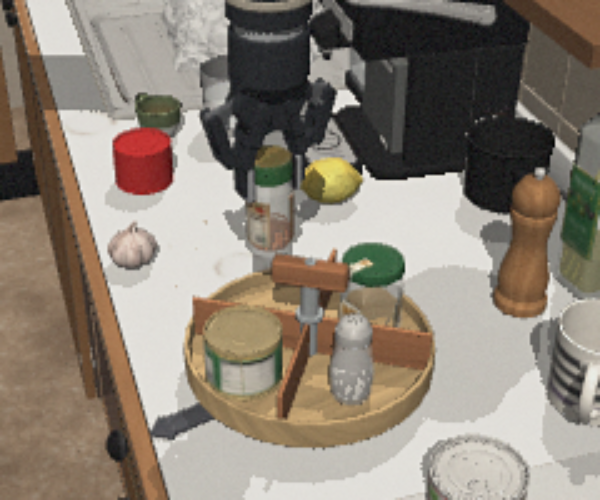

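The jar hangs above the empty cell behind the bar, at crop (270,200), and the other three items are standing. Lowering it now.

```bash
python3 -m inch '[[[0.003,0.002,0.02,0],[0.005,0.002,0.06,0],[0.005,0.002,0.11,0],[0.005,0.002,0.16,0],[0.005,0.002,0.21,0],[0.005,0.002,0.25,0],[0.005,0.002,0.28,0],[0.005,0.002,0.3,0],[0.005,0.002,0.312,0],[0.005,0.002,0.318,0]]]'
python3 -m inch '[[[0,0,0.002,0],[0,0,0.004,0],[0,0,0.006,0],[0,0,0.008,0],[0,0,0.01,0],[0,0,0.011,0],[0,0,0.012,0],[0,0,0.013,0],[0,0,0.013,0],[0,0,0.013,0]]]'
python3 go.py .5095 -.052 .2625 13.5
```

```text
time: 7.2
ee_pos: [0.5098, -0.0507, 0.2659]
tcp_rot: [0.0, 0.619, 0.785, 0.0]
ft_force: [0.1, 0.1, -1.2]
grip_width: 0.517
gripper_force: 35.9
time: 8.2
ee_pos: [0.5097, -0.0507, 0.2627]
tcp_rot: [0.0, 0.619, 0.785, 0.0]
ft_force: [-1.1, 0.6, -1.4]
grip_width: 0.516
gripper_force: 35.9
pos [ 0.5097 -0.0507  0.2627] yaw 13.47 tilt [ 0.  0. -1.] j6 0.981 t 8.2 -> move [-0.005  -0.0022  0.0008] roll -0.0002
```

```bash
python3 -m inch '[[[0,0,0.001,0],[0,0,0.002,0],[0,0,0.003,0],[0,0,0.004,0],[0,0,0.005,0],[0,0,0.006,0],[0,0,0.006,0],[0,0,0.006,0],[0,0,0.006,0],[0,0,0.006,0]]]'
```

```text
time: 9.2
ee_pos: [0.5101, -0.0507, 0.2624]
tcp_rot: [0.001, 0.619, 0.785, 0.0]
ft_force: [-2.1, -0.1, 9.6]
grip_width: 0.517
gripper_force: 35.9
```

The jar is standing on the floor of the cell (9.6 N of contact). I'll open part way and then go straight up.

```bash
python3 -m inch '[[[0,0,-0.003,0],[0,0,-0.003,0],[0,0,-0.003,0],[0,0,-0.003,0],[0,0,-0.003,0],[0,0,-0.003,0],[0,0,-0.003,0],[0,0,-0.003,0],[0,0,-0.003,0],[0,0,-0.003,0]]]' 0.15
python3 -m inch '[[[0,0,-0.02,0],[0,0,-0.06,0],[0,0,-0.12,0],[0,0,-0.19,0],[0,0,-0.26,0],[0,0,-0.32,0],[0,0,-0.37,0],[0,0,-0.4,0],[0,0,-0.415,0],[0,0,-0.42,0]]]'
python3 - <<'E'
from h import *
d=grab('side'); j=proj(d,[[.527,-.1,.1]])[0].astype(int)
g=d['frame'][j[1]-110:j[1]+90,j[0]-120:j[0]+120]; cv2.imwrite('pics/placed.png',cv2.resize(g[...,::-1],None,fx=2.5,fy=2.5))
E
python3 go.py .5267 -.1246 .36 58.5
```

```text
time: 10.2
ee_pos: [0.5097, -0.0507, 0.2619]
tcp_rot: [-0.0, 0.619, 0.785, 0.0]
ft_force: [-0.4, 0.0, 1.0]
grip_width: 0.853
gripper_force: 0.0
time: 11.2
ee_pos: [0.5097, -0.0507, 0.367]
tcp_rot: [-0.0, 0.619, 0.785, 0.0]
ft_force: [-0.7, -0.3, 0.5]
grip_width: 0.85
gripper_force: 0.0
pos [ 0.5097 -0.0506  0.3668] yaw 13.48 tilt [-0.  0. -1.] j6 0.981 t 11.25 -> move [-0.3035 -0.0028  0.0271] roll -0.2501
```

View pics/placed.png

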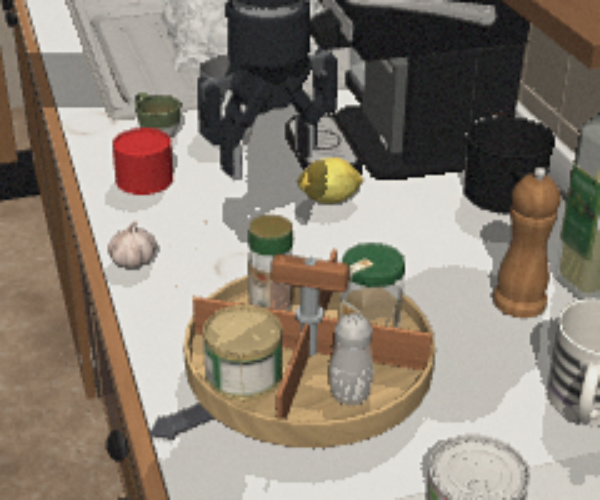

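The jar stands upright in the cell at crop (270,260) and the other items haven't moved. Next is the handle.

```bash
python3 -m inch '[[[-0.02,0,0,-0.02],[-0.05,0,0,-0.05],[-0.09,0,0,-0.08],[-0.13,0,0,-0.11],[-0.17,0,0,-0.14],[-0.21,-0.001,0,-0.17],[-0.25,-0.002,0,-0.2],[-0.28,-0.003,0,-0.225],[-0.3,-0.003,0,-0.24],[-0.304,-0.003,0,-0.25]]]' 0.45
python3 go.py .5267 -.1246 .282 58.5
python3 - <<'E'
from h import *
d=grab('wrist'); cv2.imwrite('pics/wrist.png',d['frame'][...,::-1])
C=cloud(d); m=(np.hypot(C[...,0]-.527,C[...,1]+.1246)<.05)&(C[...,2]>.127)&(C[...,2]<.142)
print(m.sum(),cv2.minAreaRect(C[m][:,:2].astype(np.float32)))
E
```

```text
time: 12.25
ee_pos: [0.5266, -0.1252, 0.3659]
tcp_rot: [-0.001, 0.271, 0.963, 0.0]
ft_force: [-0.4, -0.2, 0.4]
grip_width: 0.551
gripper_force: 0.0
pos [ 0.5266 -0.1252  0.3659] yaw 58.55 tilt [-0.001  0.001 -1.   ] j6 0.074 t 12.25 -> move [0.0004 0.0024 0.3358] roll 0.0003
2018 ((0.5272097587585449, -0.12588123977184296), (0.017884669825434685, 0.07340890914201736), 58.365394592285156)
```

View pics/wrist.png

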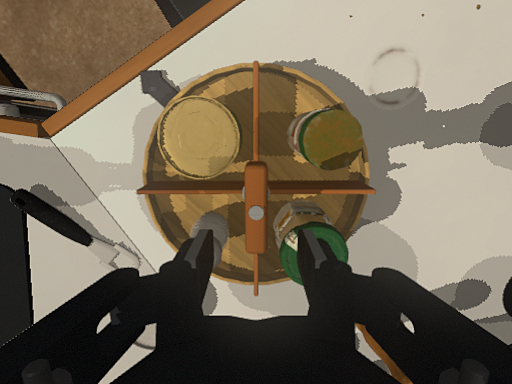

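The wrist view shows the bar upright in the image at (257,207), between the fingers. The jar's lid is at (340,140) and the tongue at (160,85).

```bash
python3 - <<'E'
from h import *
d=load('wrist'); C=cloud(d); a=np.array([.527,-.1252])
m=(np.hypot(C[...,0]-.51,C[...,1]+.051)<.05)&(C[...,2]>.124)&(C[...,2]<.14)
m[:, :285]=0
p=C[m][:,:2].astype(np.float32); c,r=cv2.minEnclosingCircle(p); v=np.array(c)-a
print('jar',c,r,np.hypot(*v),np.degrees(np.arctan2(v[1],v[0])))
hsv=cv2.cvtColor(d['frame'],cv2.COLOR_RGB2HSV); vv,u=np.mgrid[60:115,130:190]; q=np.c_[u.ravel(),vv.ravel()]
P=plane(d,q,.006)[:,:2]-a; rr=np.hypot(*P.T); an=np.degrees(np.arctan2(P[:,1],P[:,0]))%360
for lo,hi in((.135,.15),(.15,.16),(.16,.17)):
    k=(hsv[q[:,1],q[:,0],2]<100)&(rr>lo)&(rr<hi)&(abs(an-195)<12); print(k.sum(),an[k].mean(),an[k].min(),an[k].max())
E
python3 -m inch '[[[0,0,0.02,0],[0,0.001,0.06,0],[0,0.002,0.11,0],[0,0.001,0.16,0],[0,0.001,0.21,0],[0,0.001,0.26,0],[0,0.001,0.295,0],[0,0.001,0.32,0],[0,0.001,0.332,0],[0,0.001,0.336,0]]]'
python3 -m inch '[[[0,0,0,0],[0,0,0,0],[0,0,0,0],[0,0,0,0],[0,0,0,0],[0,0,0,0],[0,0,0,0],[0,0,0,0],[0,0,0,0],[0,0,0,0]]]' 1 50
python3 go.py .5268 -.1252 .282 58.5
```

```text
jar (0.5111925005912781, -0.04898342490196228) 0.022729795426130295 0.07783857242544708 101.7171587774633
304 195.06086941874716 188.64421482057077 200.17669980013596
214 195.2524585010999 189.9212258247658 200.65566372191222
210 195.29040878369085 187.4785946779576 200.82745552584007
time: 13.3
ee_pos: [0.5268, -0.1245, 0.2828]
tcp_rot: [-0.0, 0.272, 0.962, 0.0]
ft_force: [-0.0, -0.5, -0.5]
grip_width: 0.552
gripper_force: 0.0
time: 14.3
ee_pos: [0.5269, -0.1247, 0.2836]
tcp_rot: [0.0, 0.272, 0.962, -0.0]
ft_force: [-1.5, -0.4, 6.4]
grip_width: 0.2
gripper_force: 51.0
pos [ 0.5269 -0.1247  0.2836] yaw 58.47 tilt [ 0.001 -0.001 -1.   ] j6 0.076 t 14.3 -> move [-0.0006 -0.0022  0.0063] roll -0.0001
```

```bash
python3 -m inch '[[[0,0,0,-0.001],[0,0,0,-0.004],[0,0,0,-0.01],[0,0,0,-0.019],[0,0,0,-0.031],[0,0,0,-0.045],[0,0,0,-0.06],[0,0,0,-0.076],[0,0,0,-0.093],[0,0,0,-0.11]]]'
python3 -m inch '[[[0,0,0,-0.016],[0,0,0,-0.032],[0,0,0,-0.048],[0,0,0,-0.064],[0,0,0,-0.08],[0,0,0,-0.096],[0,0,0,-0.112],[0,0,0,-0.128],[0,0,0,-0.144],[0,0,0,-0.16]]]'
python3 -m inch '[[[0,0,0,-0.016],[0,0,0,-0.032],[0,0,0,-0.048],[0,0,0,-0.064],[0,0,0,-0.08],[0,0,0,-0.095],[0,0,0,-0.109],[0,0,0,-0.122],[0,0,0,-0.134],[0,0,0,-0.145]]]'
python3 -m inch '[[[0,0,0,-0.01],[0,0,0,-0.019],[0,0,0,-0.027],[0,0,0,-0.034],[0,0,0,-0.04],[0,0,0,-0.045],[0,0,0,-0.049],[0,0,0,-0.05],[0,0,0,-0.05],[0,0,0,-0.05]]]'
python3 go.py .5269 -.1247 .2836 151.5
python3 - <<'E'
from h import *
cams=[grab(n) for n in('side','wrist')]; d=cams[0]; j=proj(d,[[.527,-.1,.1]])[0].astype(int)
g=d['frame'][j[1]-110:j[1]+90,j[0]-120:j[0]+120]; cv2.imwrite('pics/turned.png',np.hstack([cv2.resize(g[...,::-1],(400,333)),cv2.resize(cams[1]['frame'][...,::-1],(400,333))]))
for n,d in zip(('side','wrist'),cams):
    C=cloud(d); b=np.array([.4545,-.1455])
    m=(np.hypot(C[...,0]-b[0],C[...,1]-b[1])<.045)&(C[...,2]>.127)&(C[...,2]<.136)
    p=C[m][:,:2].astype(np.float32)
    if len(p): c,r=cv2.minEnclosingCircle(p); v=np.array(c)-[.527,-.125]; print(n,len(p),c,r,np.degrees(np.arctan2(v[1],v[0]))%360)
E
```

```text
time: 15.3
ee_pos: [0.5269, -0.1248, 0.2836]
tcp_rot: [0.0, 0.101, 0.995, -0.0]
ft_force: [-2.4, -1.9, 5.4]
grip_width: 0.2
gripper_force: 51.1
time: 16.3
ee_pos: [0.5269, -0.1251, 0.2836]
tcp_rot: [0.0, -0.149, 0.989, -0.001]
ft_force: [-2.5, -2.7, 3.9]
grip_width: 0.201
gripper_force: 51.0
time: 17.3
ee_pos: [0.527, -0.1252, 0.2836]
tcp_rot: [0.0, -0.368, 0.93, -0.001]
ft_force: [-1.1, -5.6, 4.1]
grip_width: 0.201
gripper_force: 50.9
time: 18.3
ee_pos: [0.5271, -0.1253, 0.2836]
tcp_rot: [0.0, -0.439, 0.898, -0.001]
ft_force: [-1.7, -5.8, 3.5]
grip_width: 0.202
gripper_force: 50.8
pos [ 0.5271 -0.1253  0.2836] yaw 142.13 tilt [ 0.001 -0.002 -1.   ] j6 -1.384 t 18.3 -> move [-0.0014  0.0019  0.    ] roll -0.0521
side 193 (0.4465261697769165, -0.1341308355331421) 0.024680882692337036 186.47329056133364
wrist 7988 (0.4495474100112915, -0.1339550018310547) 0.022885411977767944 186.59520501302012
```

View pics/turned.png

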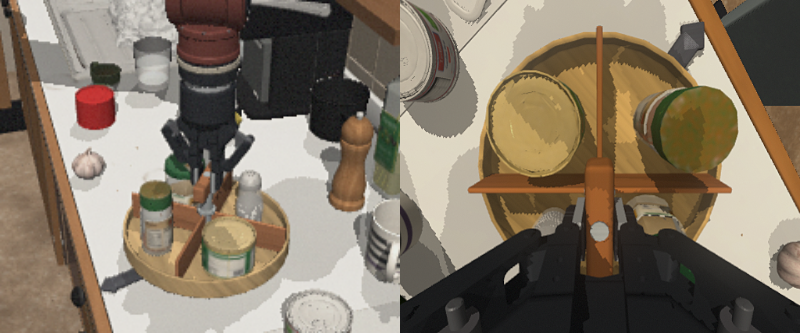

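In the left half of the picture the jar is at (157,215), still short of the tongue at (120,282). Measured angles are 186.6° for the jar and about 195.3° for the tongue, so I need another 8.7°.

```bash
python3 -m inch '[[[0,0,0,-0.003],[0,0,0,-0.009],[0,0,0,-0.017],[0,0,0,-0.025],[0,0,0,-0.033],[0,0,0,-0.04],[0,0,0,-0.045],[0,0,0,-0.048],[0,0,0,-0.048],[0,0,0,-0.048]]]'
python3 -m inch '[[[0,0,0,-0.048],[0,0,0,-0.048],[0,0,0,-0.048],[0,0,0,-0.048],[0,0,0,-0.048],[0,0,0,-0.048],[0,0,0,-0.048],[0,0,0,-0.048],[0,0,0,-0.048],[0,0,0,-0.048]]]' >/dev/null; echo checked
python3 - <<'E'
from h import *
print(ctrl.observe()['tcp_rot'])
E
```

```text
time: 19.4
ee_pos: [0.5271, -0.1253, 0.2836]
tcp_rot: [-0.0, -0.506, 0.863, -0.001]
ft_force: [-0.4, -5.8, 3.7]
grip_width: 0.202
gripper_force: 50.8
checked
[-8.02229636e-05 -5.69382454e-01  8.22071726e-01 -1.30069401e-03]
```

That was my mistake: the shifts are relative to each call, so the filler call repeated the turn. I'll measure and turn back.

```bash
cat > chk.py <<'E'
from h import *
d=grab('wrist'); C=cloud(d); a=np.array([.527,-.1253])
r=np.hypot(C[...,0]-a[0],C[...,1]-a[1]); m=(r>.045)&(r<.11)&(C[...,2]>.127)&(C[...,2]<.136)&(C[...,0]<.52)
p=C[m][:,:2].astype(np.float32); c,rad=cv2.minEnclosingCircle(p); v=np.array(c)-a
print('jar',c,rad,np.hypot(*v),np.degrees(np.arctan2(v[1],v[0]))%360)
hsv=cv2.cvtColor(d['frame'],cv2.COLOR_RGB2HSV); vv,u=np.mgrid[:384,:512]; q=np.c_[u.ravel(),vv.ravel()]
P=plane(d,q,.006)[:,:2]-a; rr=np.hypot(*P.T); an=np.degrees(np.arctan2(P[:,1],P[:,0]))%360
k=(hsv[...,2].ravel()<110)&(rr>.14)&(rr<.17)&(abs(an-195)<10); print('ptr',k.sum(),an[k].mean(),an[k].min(),an[k].max())
E
python3 chk.py
python3 -m inch '[[[0,0,0,0.003],[0,0,0,0.009],[0,0,0,0.017],[0,0,0,0.025],[0,0,0,0.033],[0,0,0,0.04],[0,0,0,0.045],[0,0,0,0.047],[0,0,0,0.047],[0,0,0,0.047]]]'
python3 -m inch '[[[0,0,0,0],[0,0,0,0],[0,0,0,0],[0,0,0,0],[0,0,0,0],[0,0,0,0],[0,0,0,0],[0,0,0,0],[0,0,0,0],[0,0,0,0]]]' 
python3 chk.py
python3 - <<'E'
from h import *
cams=[grab('side'),load('wrist')]; d=cams[0]; j=proj(d,[[.527,-.1,.1]])[0].astype(int)
g=d['frame'][j[1]-110:j[1]+90,j[0]-120:j[0]+120]; cv2.imwrite('pics/final.png',np.hstack([cv2.resize(g[...,::-1],(400,333)),cv2.resize(cams[1]['frame'][...,::-1],(400,333))]))
E
```

```text
jar (0.4553813636302948, -0.1587499976158142) 0.022900158539414406 0.07904512265759375 205.03526369293763
ptr 861 195.15437205673865 185.022358037701 201.34137056241008
time: 21.45
ee_pos: [0.5271, -0.1253, 0.2836]
tcp_rot: [-0.0, -0.507, 0.862, -0.001]
ft_force: [-0.7, -4.1, 3.5]
grip_width: 0.197
gripper_force: 50.8
time: 22.45
ee_pos: [0.5271, -0.1253, 0.2836]
tcp_rot: [-0.0, -0.507, 0.862, -0.001]
ft_force: [-0.3, -5.3, 3.2]
grip_width: 0.2
gripper_force: 50.8
jar (0.45119380950927734, -0.14620444178581238) 0.02281922660768032 0.07863570565011897 195.41681561641573
ptr 1218 195.42675633376587 185.07774428111068 201.3483469360965
```

View pics/final.png

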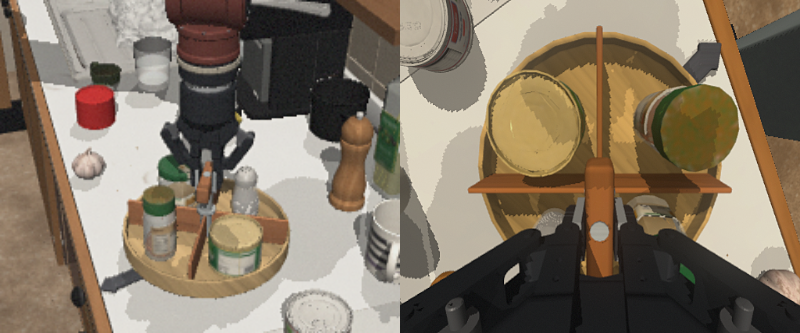

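The left half of the picture shows the jar at (160,222), upright and in line with the tongue at (120,283). The other three items are standing, and the bar is still gripped.

```bash
python3 -c "
from workcell import ctrl
print(ctrl.close_job())"
```

```text
the job is handed in; nothing more can be done
None
```

The job is handed in: the spice jar stands upright in the formerly empty cell, in line with the pointer tongue (both measured at about 195.4°), with the gripper still holding the handle, the other three items standing and the bystanders untouched; on the way I overshot the pointer by about 9° and turned back.

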